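# Fit the electrode and run the cell at the third click

## Task

Take the red-headed rod electrode from the wooden rack and put it through the free hole in the white plate on the glass jar, pushed fully home, and let go of it. Then take the selector knob on the blue power supply and turn it clockwise from off to the third click, not past it, and finish while still holding it there in the fingers: it springs back to off when let go. Leave the rest of the table as it is.

Things in the scene. Friction and masses are not known exactly. Their poses are not given: they have to be found in the camera images.
- red_rod: the loose electrode to fit, about 60 g: a steel rod 8 mm in diameter and 75 mm long with a tapered tip, below a red plastic cylindrical head 18 mm in diameter and 30 mm high (105 mm overall). Origin at the rod's tip on its axis, z up along the rod. It starts upright in one of the two holes of the rack
- red_rod_head (a point): centre of the red head, on the rod's axis, 90 mm above the tip: where to grip
- red_rod_collar (a point): centre of the flat underside of the red head, on the rod's axis, 75 mm above the tip; it rests on the white plate when the rod is fully home
- blue_rod: a spare electrode just like the red one but with a blue head, in the other hole of the rack; leave it there. Origin at its tip, z up along the rod
- rack: fixed wooden block, 70 mm (x) x 120 mm (y) x 45 mm high, origin under its centre; two holes 10 mm wide and 40 mm deep on its y axis, 32 mm either side of the centre, each with a rod standing in it, rod tip 5 mm above the table
- cell: fixed glass jar, 84 mm across, on a grey round foot 104 mm across, with a white plate on top, 106 mm (x) x 70 mm (y) x 12 mm thick, its upper face 117 mm above the table. Origin under its centre. The free hole lies 24 mm along +x from the centre; at 24 mm along -x a black-headed electrode is already fitted for good, its head 18 mm in diameter standing 30 mm above the plate
- cell_hole (a point): centre of the mouth of the free hole, in the upper face of the white plate, marked with a thin red ring; the hole is 11 mm in diameter with a 1.5 mm chamfer, goes through the plate, and has free depth for the whole rod; z points up
- supply: fixed blue power supply box, 160 mm (x) x 190 mm (y) x 75 mm high, origin under its centre; the selector stands upright on the middle of its top. Around the knob a black dial has a red dot at off and five smaller white dots at the five stops, clockwise seen from above
- selector_grip (a point): point on the knob's upright turning axis at the height to grip, 109 mm above the table. The grip is a grey upright bar 42 mm long, 14 mm thick and 32 mm high (from 87 to 119 mm above the table), a white line on its top at the pointer end. The point's x axis runs along the bar, with the pointer at the -x end; at off this is the supply's x axis
- selector (a joint): turn of the selector knob in rad: 0 at off (where it starts), growing clockwise seen from above. Five clicks, each 0.4 rad (23 degrees) after the last: the third stop is at 1.2; hard end at 2.0. A return spring of 0.06 to 0.08 N m pulls it back to off all the time, and each click adds a ripple of 0.05 N m: resistance rises between stops to about 0.13 N m and falls at each stop; the detents alone do not keep it there
- bowl: white bowl, 160 mm across, 50 mm high; loose, to be left alone; origin under its centre
- beaker: open glass beaker, 72 mm across, 90 mm high; loose, to be left alone; origin under its centre
- jar: closed glass jar with yellow cap, 70 mm across, 100 mm high; loose, to be left alone; origin under its centre
- battery: dark blue and yellow flat battery standing on edge, 62 x 22 x 62 mm; loose, to be left alone; origin under its centre
- pencil: green pencil lying flat, 184 mm long, 8 mm thick, along its x axis; loose, to be left alone
- spoon: steel spoon lying flat, 170 mm long, along its x axis; loose, to be left alone

How it is judged:
By the outcome, as a careful person would: the job done as asked, in the order asked, and still so for the second after the job is handed in, while the arm keeps its last pose, push and grip.
It also fails if it takes over 54 s, if anything falls off the work surface, if the arm or the gripper's body presses on something with over 40 N, if the wrist force passes 120 N, or if a joint passes its speed limit or range.

## Robot

A 6-joint arm with a two-finger parallel gripper is mounted at the origin on the work surface. World frame = base frame: x ahead of the robot, y to its left, z up, the work surface at z = 0. Lengths are in m, angles in rad, forces in N, time in s.
With the tool pointing down it reaches from about 0.275 to 0.875 m from the base axis. Payload 12.5 kg.
Tool frame: the origin (TCP) lies at the very end of the fingers, on their centre line; the grasp point (between the pads) lies 19 mm behind it; z points along the fingers, y is the line along which they close (so a half turn about z gives the same grasp; the last joint's range is limited). The gripper opens to 85 mm and grips with 20 to 120 N. Pads are 22 mm wide; open, the fingers measure 114 mm over their backs; the gripper's body (76 mm by 85 mm) begins 54 mm behind the grasp point. The pads swing forward as they close: fully open they stand 13 mm farther back than shut.
Start: joints at [-1.429, 0.351, 1.652, -0, 1.139, -0.085], TCP at [0.124, -0.536, 0.231] pointing down, gripper open.
Joint ranges: [-2.75, 2.75], [-0.79, 2.1], [0.01, 2.65], [-1.57, 4.71], [0.07, 3.14], [-2.87, 2.87]. Speed limits (rad/s): [2.22, 2.22, 2.79, 3.14, 3.14, 3.14].

## Interface

Orientations are given as a 3x3 rotation matrix whose columns are the frame's x, y, z axes.
In Python, from bench import manip gives the robot as it stands. Calls block until the motion is done:
- manip.move_ptp(position, orientation): joint-space move of the TCP to a pose.
- manip.move_l(position, attitude=None, max_speed=0.15): straight line of the TCP; attitude=None keeps the orientation; max_speed is the mean speed in m/s.
- manip.move_j(angles): joint-space move.
- manip.set_gripper(opening, effort=None): opening from 0.0 (shut) to 1.0 (fully open); effort is the grip in N (None keeps the last); returns when the fingers have stopped.
- manip.dwell(seconds).
- manip.inverse_kinematics(position, orientation): joint angles nearest the present ones, or None.
- manip.grab_frame(name): name is "side" or "top"; returns (picture, depth): 420x560x3 uint8, red, green, blue; 420x560 float32, m along the optical axis (not along the pixel's ray), 0 where there is no reading.
- manip.get_calibration(name): a dict with "camera_matrix" (3x3 intrinsics, pixels), "k1" (the pictures are not rectified: a ray, as slopes to the right and down, at radius r is drawn at 1 + k1 r^2 times it, then the intrinsics apply), "R" (3x3) and "t" (3): a world point X has camera coordinates R X + t. Camera axes: x right, y down, z forward; pixel columns grow to the right and rows downward; lengths in m; the calibration is good to about 2 mm. A picture is of the moment at which its call begins. get_calibration takes no time and is no camera call.
A pose or a line that the arm cannot do raises manip.Unreachable and nothing moves.
- manip.sign_off(): hands the job in, once; it reports no verdict.
Trained networks look in the newest picture that a camera, given by its name, has taken for a name from the list of things; names that differ only in an ending like _2 or _b are one class to them, and where a whole thing is asked for, a point or a joint stands for the part that bears it (a point fixed in the world has none). Each returns a list of dicts, best first, with "confidence" (0 to 1); they miss things now and then, are a little off and sometimes report something else, mostly with a low value. They report only what shows in the picture. A call takes as long as a camera call.
- manip.look_for(camera, name): "at" ([x, y, z] in m, in world coordinates, good to about 4 mm: the middle of the surface that is visible of it).
Readings, each from a call of its own:
- manip.current_time(): time.
- manip.current_qpos(): joint angles.
- manip.current_joint_vel(): joint speeds.
- manip.current_joint_torque(): joint torques, N m.
- manip.current_ee_pos(): TCP position.
- manip.current_tcp_rot(): TCP orientation.
- manip.current_force(): force on the tool from outside, world axes, zero at the start.
- manip.current_ft_torque(): the same for the moment, N m.
- manip.current_grip_width(): opening from 0.0 (shut) to 1.0 (fully open).
Only numpy, scipy, OpenCV 4.12 (cv2) and the standard library are available. Lean on these libraries where they do the work, as an engineer would, in place of code of your own. Each camera call takes 0.05 s, during which the arm holds its last target. There are 200 camera calls.

## Working session

There is one attempt and no reset: what is moved stays moved. The work goes in short steps, each a Python script; the robot and the scene stay as the last script left them, time stands still between calls to the robot, and variables do not carry over. Pictures are saved under pics/ and viewed, on a budget of 10 in all, crops included, one or two more only if the job needs it, and the job is handed in when it is done.

```bash
mkdir -p pics; ls; python3 - <<'E'
from bench import manip
import cv2,numpy as np
for c in ("top","side"):
    p,d=manip.grab_frame(c); cv2.imwrite(f"pics/{c}0.png",p[:,:,::-1]); np.save(f"pics/{c}0.npy",d)
    k=manip.get_calibration(c); print(c,k)
    for n in ("red_rod","red_rod_head","blue_rod","rack","cell","cell_hole","supply","selector_grip"):
        r=manip.look_for(c,n); print(n,[(np.round(x["at"],4),round(x["confidence"],2)) for x in r[:2]])
print(manip.current_time(), manip.current_tcp_rot())
E
```

```text
pics
top {'camera_matrix': array([[482.06456224,   0.        , 284.4188633 ],
       [  0.        , 482.06456224, 200.30849897],
       [  0.        ,   0.        ,   1.        ]]), 'k1': -0.1628599256815234, 'R': array([[ 0.05781198, -0.99832341,  0.00285453],
       [-0.97482377, -0.05706746, -0.21555027],
       [ 0.21535178,  0.00967872, -0.97648857]]), 't': array([-0.06425936,  0.59032467,  1.17431915])}
red_rod [(array([ 0.4815, -0.2211,  0.1149]), 0.64)]
red_rod_head [(array([ 0.4767, -0.2195,  0.1108]), 0.44)]
blue_rod [(array([ 0.4891, -0.2842,  0.1114]), 0.6)]
rack [(array([ 0.4779, -0.2475,  0.0465]), 0.7), (array([0.6901, 0.2933, 0.0956]), 0.42)]
cell [(array([0.5639, 0.0096, 0.1126]), 0.8)]
cell_hole [(array([0.5593, 0.0085, 0.1161]), 0.62)]
supply [(array([0.4769, 0.2565, 0.0747]), 0.82)]
selector_grip [(array([0.48  , 0.2645, 0.0966]), 0.5), (array([ 0.4813, -0.217 ,  0.1088]), 0.33)]
side {'camera_matrix': array([[503.01151038,   0.        , 279.44304547],
       [  0.        , 503.01151038, 211.08173036],
       [  0.        ,   0.        ,   1.        ]]), 'k1': -0.09213848299740672, 'R': array([[-0.97713812, -0.21243358, -0.00854829],
       [-0.14669004,  0.70274828, -0.69615149],
       [ 0.15389324, -0.6789822 , -0.71784402]]), 't': array([0.55257039, 0.20312384, 1.13909392])}
red_rod [(array([ 0.4833, -0.2201,  0.0934]), 0.62)]
red_rod_head []
blue_rod []
rack [(array([ 0.4774, -0.2202,  0.0445]), 0.87)]
cell [(array([0.5649, 0.0366, 0.1051]), 0.76)]
cell_hole [(array([0.5672, 0.0342, 0.1017]), 0.93)]
supply [(array([0.4711, 0.2913, 0.0741]), 0.84), (array([ 0.482 , -0.2203,  0.0934]), 0.71)]
selector_grip [(array([0.4825, 0.2739, 0.1035]), 0.91)]
0.9 [[ 9.74389063e-01  2.24868750e-01 -2.64089324e-06]
 [ 2.24868750e-01 -9.74389062e-01  1.18995638e-05]
 [ 1.02582559e-07 -1.21886592e-05 -1.00000000e+00]]
```

View pics/top0.png

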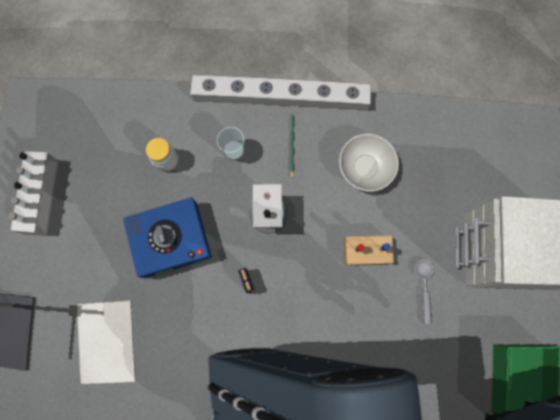

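View pics/side0.png

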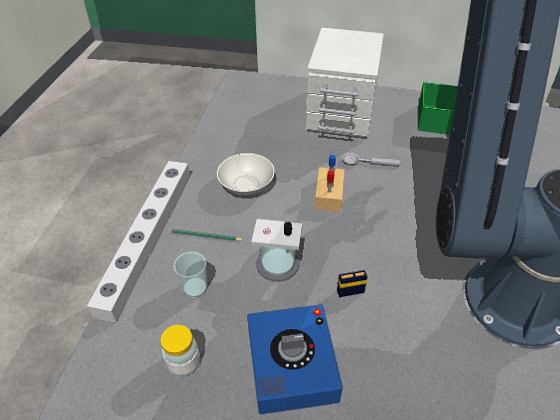

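Top view: red head at about (361,248), blue head (386,247), plate hole (267,196), black head (268,214), and knob (164,236). I'll zoom in on the key parts of both views.

```bash
cat > h.py <<'E'
import cv2,numpy as np
from bench import manip
def cal(c):
    k=manip.get_calibration(c); return k["camera_matrix"],k["k1"],k["R"],k["t"]
def w(c,uv,z):
    "pixels -> world on plane height z"
    K,k1,R,t=cal(c)
    s=cv2.undistortPoints(np.array(uv,float).reshape(-1,1,2),K,np.array([k1,0,0,0,0])).reshape(-1,2)
    r=np.c_[s,np.ones(len(s))]@R; C=-R.T@t
    return C+r*((z-C[2])/r[:,2])[:,None]
def px(c,X):
    K,k1,R,t=cal(c)
    return cv2.projectPoints(np.array(X,float).reshape(-1,1,3),cv2.Rodrigues(R)[0],t,K,np.array([k1,0,0,0,0]))[0].reshape(-1,2)
def blob(img,win,rel=1.6,col=0):
    u0,v0,u1,v1=win; a=img[v0:v1,u0:u1].astype(float); o=[i for i in range(3) if i!=col]
    m=(a[...,col]>rel*a[...,o].max(-1))&(a[...,col]>60)
    n,l,s,c=cv2.connectedComponentsWithStats(m.astype(np.uint8))
    return [(s[i,4],np.round(c[i]+[u0,v0],2),s[i,:4]+[u0,v0,0,0]) for i in range(1,n) if s[i,4]>2]
E
python3 - <<'E'
from h import *
t=cv2.imread("pics/top0.png");s=cv2.imread("pics/side0.png")
def crop(i,cx,cy,r): return cv2.resize(i[cy-r:cy+r,cx-r:cx+r],(300,300),interpolation=cv2.INTER_CUBIC)
cv2.imwrite("pics/m.png",np.vstack([np.hstack([crop(t,164,236,25),crop(t,267,206,25)]),np.hstack([crop(s,293,347,25),crop(s,278,232,25)])]))
T=t[:,:,::-1];S=s[:,:,::-1]
for n,i,ws in (("top",T,[(345,235,400,262),(250,182,286,230),(140,210,190,260)]),("side",S,[(315,150,345,212),(250,218,305,250),(265,325,330,372)])):
    for x in ws:
        print(n)
        for b in blob(i,x): print(b, np.round(w(n,b[1],{0:.11,1:.117,2:.085}[ws.index(x)]),4))
E
```

```text
top
(np.int32(50), array([360.34, 247.28]), array([356, 244,   9,   7])) [[ 0.4769 -0.2217  0.11  ]]
top
top
(np.int32(17), array([167.88, 249.59]), array([166, 248,   5,   4])) [[0.4457 0.2531 0.085 ]]
side
(np.int32(85), array([330.22, 176.39]), array([327, 170,   8,  14])) [[ 0.4775 -0.2055  0.11  ]]
side
(np.int32(3), array([263., 231.]), array([263, 230,   1,   3])) [[0.599 0.016 0.117]]
(np.int32(3), array([270., 231.]), array([270, 230,   1,   3])) [[0.5835 0.0127 0.117 ]]
side
(np.int32(19), array([310.74, 345.37]), array([309, 343,   5,   5])) [[0.4461 0.2596 0.085 ]]
```

View pics/m.png

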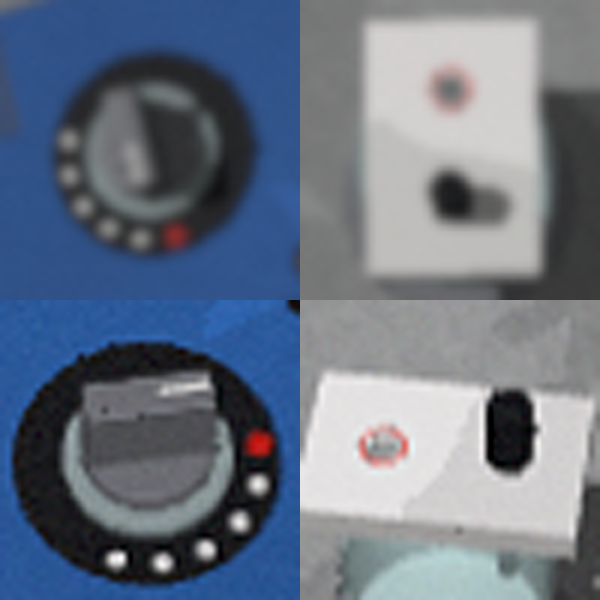

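The crops show the red ring and the black head on the plate. The knob bar sits at off, with its white line toward the red dot and the five white dots running clockwise. Next I'll compute centres from both cameras.

```bash
cat > m.py <<'E'
from h import *
I={c:cv2.imread(f"pics/{c}0.png")[:,:,::-1].astype(float) for c in("top","side")}
def cen(wt,win):
    v,u=np.nonzero(wt>0); W=wt[v,u]; return np.array([(u*W).sum(),(v*W).sum()])/W.sum()+win[:2]
for c,win in (("top",(258,187,276,204)),("side",(256,222,278,240))):
    u0,v0,u1,v1=win;a=I[c][v0:v1,u0:u1]; r=a[...,0]-a[...,1:].mean(-1); r=np.where(r>.3*r.max(),r,0)
    p=cen(r,win); print(c,"ring",p,np.round(w(c,[p],.117),4),r.max())
for c,win in (("top",(145,215,180,258)),("side",(264,325,316,374))):
    u0,v0,u1,v1=win;a=I[c][v0:v1,u0:u1]; b=np.asarray(np.load(f"pics/{c}0.npy"))
    m=(a.min(-1)>125)|((a[...,0]>90)&(a[...,0]>1.6*a[...,1:].max(-1)))
    n,l,s,ce=cv2.connectedComponentsWithStats(m.astype(np.uint8))
    print(c,[(np.round(ce[i]+win[:2],1).tolist(),int(s[i,4])) for i in range(1,n)])
    # depth-> z map
    K,k1,R,t=cal(c)
    for i in range(1,n):
        q=(ce[i]+win[:2]); d=b[int(round(q[1])),int(round(q[0]))]
        x=cv2.undistortPoints(q.reshape(1,1,2),K,np.array([k1,0,0,0,0.]))[0,0]
        print("   ",np.round(R.T@(d*np.r_[x,1]-t),4))
E
python3 m.py
```

```text
top ring [266.92277315 195.30408074] [[0.5916 0.0134 0.117 ]] 33.5
side ring [266.51866801 231.28489741] [[0.5911 0.0152 0.117 ]] 118.5
top [([150.0, 234.0], 1), ([160.8, 237.5], 16), ([150.0, 240.0], 1), ([152.5, 245.0], 2), ([168.0, 250.0], 9)]
    [0.4824 0.3041 0.0815]
    [0.4709 0.2659 0.1168]
    [0.4674 0.3029 0.0798]
    [0.4549 0.2944 0.082 ]
    [0.4455 0.2546 0.0774]
side [([298.2, 336.2], 17), ([290.9, 353.4], 104), ([310.8, 345.6], 16), ([310.7, 352.0], 7), ([307.6, 358.2], 5), ([301.9, 363.1], 8), ([287.0, 364.7], 7), ([294.8, 365.2], 6)]
    [0.4707 0.2636 0.118 ]
    [0.4801 0.2859 0.0879]
    [0.4465 0.2552 0.0765]
    [0.4442 0.2682 0.075 ]
    [0.448  0.2814 0.0727]
    [0.4568 0.2944 0.0736]
    [0.4838 0.3049 0.0765]
    [0.4689 0.3031 0.0771]
```

```bash
cat > m2.py <<'E'
from h import *
from scipy.optimize import least_squares
top=(np.array([[176,236],[140,239],[108,230],[83,207],[68,175],[68,140]])+.5)/6-.5+[139,211]
side=np.array([[310.8,345.5],[310.7,352],[307.6,358.2],[301.9,363.1],[294.8,365.2],[287,364.7]])
for c,d in(("top",top),("side",side)):
    P=w(c,d,.077)[:,:2]; th=np.arange(6)*.4
    f=lambda q:(q[:2]+q[2]*np.c_[np.cos(q[3]-th),np.sin(q[3]-th)]-P).ravel()
    r=least_squares(f,[.478,.27,.03,np.pi]); print(c,"knob",np.round(r.x,4),"res mm",np.round(1e3*r.fun,1))
import sys
img={c:cv2.imread(f"pics/{c}0.png")[:,:,::-1] for c in("top","side")}
a=np.linspace(0,2*np.pi,40)
def sil(c,x,y,z0,z1,r=.009):
    X=[[x+r*np.cos(t),y+r*np.sin(t),z] for z in(z0,z1) for t in a]
    h=cv2.convexHull(px(c,X).astype(np.float32)); m=cv2.moments(h); return np.array([m["m10"],m["m01"]])/m["m00"],m["m00"]
for c,win in(("top",(345,235,375,262)),("side",(320,166,345,190))):
    b=max(blob(img[c],win,1.4),key=lambda t:t[0])
    r=least_squares(lambda q:sil(c,*q,.08,.11)[0]-b[1],[.477,-.22]); print(c,"head",b[0],sil(c,*r.x,.08,.11)[1],np.round(r.x,4))
E
python3 m2.py
```

```text
top knob [0.4806 0.2685 0.0375 3.506 ] res mm [-0.1  0.2 -0.3 -0.4  0.4  0.   0.2  0.2 -0.1 -0.2 -0.2  0.2]
side knob [0.4812 0.2682 0.037  3.5026] res mm [ 0.1 -0.3  0.   0.3 -0.1  0.3 -0.1 -0.3  0.1  0.1 -0.1 -0.1]
top head 63 58.64124593324959 [ 0.4788 -0.2236]
side head 93 86.27932602539659 [ 0.4788 -0.2223]
```

Both cameras agree to about 1–2 mm: knob (0.481, 0.268) with yaw 0.363, head (0.479, −0.223) and hole (0.591, 0.014). Now I'll grasp high on the head so the fingers stay clear of the plate later.

```bash
cat >> h.py <<'E'
def Rz(a): c,s=np.cos(a),np.sin(a); return np.array([[c,s,0],[s,-c,0],[0,0,-1.]])
def st(m=""): print(m,"t",round(manip.current_time(),2),"p",np.round(manip.current_ee_pos(),4),"F",np.round(manip.current_force(),1),"g",round(manip.current_grip_width(),3))
E
python3 - <<'E'
from h import *
manip.move_ptp([.4788,-.223,.16],Rz(np.pi/2)); st()
manip.set_gripper(.6)
manip.move_l([.4788,-.223,.0845]); st()
manip.set_gripper(0,40); st("grip")
manip.move_l([.4788,-.223,.185]); st("up")
manip.move_ptp([.5913,.0143,.215],Rz(np.pi)); st("over")
for c in("top","side"):
    p,d=manip.grab_frame(c); cv2.imwrite(f"pics/{c}1.png",p[:,:,::-1])
t=cv2.imread("pics/top1.png")[130:270,200:340];s=cv2.imread("pics/side1.png")[120:260,200:340]
cv2.imwrite("pics/m1.png",cv2.resize(np.hstack([t,s]),(800,400),interpolation=cv2.INTER_CUBIC))
E
```

```text
t 2.64 p [ 0.4786 -0.2238  0.1601] F [ 0.  -0.4 -0.8] g 0.997
 t 3.73 p [ 0.4792 -0.2232  0.0851] F [ 0.4  1.2 -0.5] g 0.601
grip t 4.12 p [ 0.4794 -0.2233  0.0852] F [1.4 0.4 4.5] g 0.195
up t 4.94 p [ 0.4782 -0.2227  0.184 ] F [-0.  -0.1 -1.1] g 0.19
over t 5.97 p [0.5909 0.0136 0.2143] F [-0.  -0.3 -1.4] g 0.193
```

View pics/m1.png

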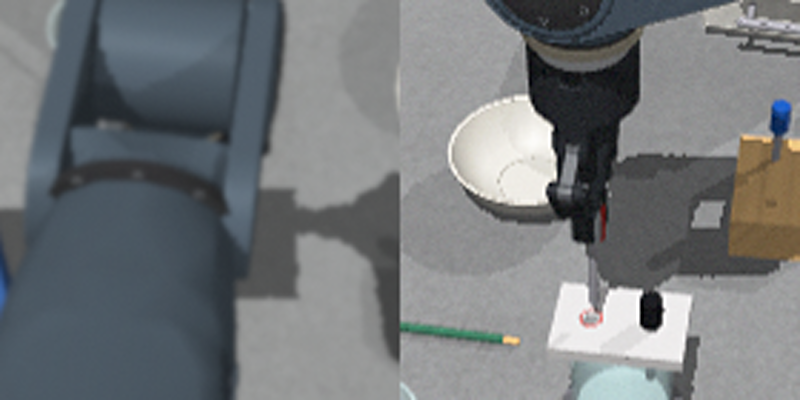

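The side view shows the rod held just above the ring, with its tip near (270,227). The rod may be tilted slightly, so I'll compare it with the predicted projection.

```bash
python3 - <<'E'
from h import *
x,y,z=.5909,.0136,.1341
print(px("side",[[x,y,z],[x,y,z+.02],[x,y,z+.06],[.5913,.0143,.117]]))
s=cv2.imread("pics/side1.png")[195:240,245:295]
k=cv2.resize(s,(800,720),interpolation=cv2.INTER_CUBIC)[:600]
for zz in np.linspace(z,z+.075,6):
    for sg in(-.004,.004):
        # rod edges: offset along camera right axis
        r=cal("side")[2][0]; p=(px("side",[np.array([x,y,zz])+sg*r])[0]-[245,195]+.5)*16-.5
        cv2.circle(k,tuple(int(v) for v in p),4,(0,255,0),-1)
cv2.imwrite("pics/m2.png",k)
E
```

```text
[[266.53735624 225.68346785]
 [266.29236016 219.56517655]
 [265.78397152 206.83970139]
 [266.49882902 230.98999063]]
```

View pics/m2.png

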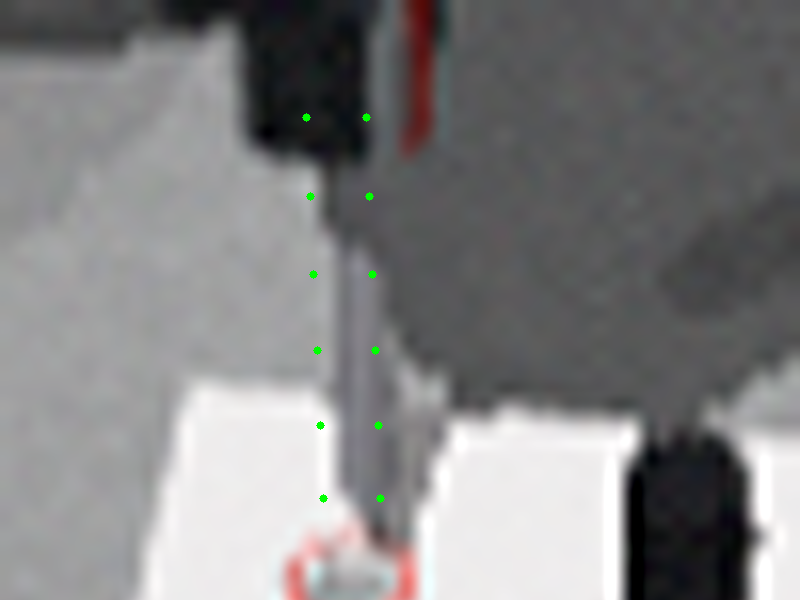

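```bash
cat >> h.py <<'E'
def p3(c,d,u,v):
    K,k1,R,t=cal(c); x=cv2.undistortPoints(np.array([[[u,v]]],float),K,np.array([k1,0,0,0,0.]))[0,0]
    return R.T@(d[v,u]*np.r_[x,1]-t)
E
python3 - <<'E'
from h import *
p,d=manip.grab_frame("side"); st()
cv2.imwrite("pics/side2.png",p[:,:,::-1])
for v in range(200,232):
    print(v,[(u,*(1e3*p3("side",d,u,v)).round().astype(int).tolist()) for u in range(265,273) if d[v,u]>0 and p3("side",d,u,v)[2]>.12])
E
```

```text
t 6.12 p [0.591  0.0132 0.2147] F [-0.3  0.3 -0.5] g 0.195
200 [(265, 586, 37, 238), (266, 584, 35, 237), (267, 583, 32, 235), (268, 581, 30, 232), (269, 579, 30, 233), (270, 578, 25, 228), (271, 578, 16, 219)]
201 [(265, 587, 34, 232), (266, 584, 38, 237), (267, 582, 33, 233), (268, 582, 28, 227), (269, 580, 28, 228), (270, 579, 23, 224), (271, 579, 14, 215)]
202 [(265, 586, 36, 231), (266, 584, 36, 232), (267, 583, 32, 228), (268, 582, 29, 226), (269, 579, 30, 227), (270, 579, 23, 221), (271, 579, 15, 212)]
203 [(265, 586, 36, 228), (266, 584, 36, 229), (267, 582, 34, 228), (268, 581, 30, 224), (269, 580, 26, 220), (270, 579, 22, 217), (271, 579, 15, 209)]
204 [(265, 586, 37, 226), (266, 584, 35, 225), (267, 583, 34, 224), (268, 582, 27, 218), (269, 579, 30, 221), (270, 580, 20, 212)]
205 [(265, 586, 37, 223), (266, 584, 35, 222), (267, 582, 35, 222), (268, 582, 29, 216), (269, 579, 30, 218)]
206 [(266, 589, 19, 203), (267, 587, 17, 200), (268, 585, 19, 203), (269, 583, 16, 200)]
207 [(266, 589, 19, 199), (267, 587, 18, 199), (268, 585, 17, 198), (269, 583, 18, 199)]
208 [(266, 589
[... 1008 characters left out ...]
1), (269, 584, 15, 158)]
220 [(266, 590, 19, 159), (267, 588, 18, 158), (268, 586, 18, 158), (269, 584, 15, 156)]
221 [(266, 591, 16, 152), (267, 588, 18, 155), (268, 586, 19, 156), (269, 584, 16, 153)]
222 [(266, 590, 19, 152), (267, 589, 15, 148), (268, 586, 17, 151), (269, 584, 17, 151)]
223 [(266, 591, 19, 148), (267, 588, 19, 149), (268, 586, 19, 149), (269, 585, 15, 146)]
224 [(266, 591, 18, 144), (267, 588, 19, 146), (268, 586, 19, 146), (269, 585, 15, 142)]
225 [(266, 591, 17, 140), (267, 589, 18, 141), (268, 586, 18, 143), (269, 585, 15, 139)]
226 [(266, 591, 19, 138), (267, 588, 19, 139), (268, 586, 18, 139), (272, 582, 0, 121)]
227 [(267, 589, 18, 135)]
228 []
229 []
230 []
231 []
```

The rod is vertical but sits about 2.4 mm toward −x in the pads. I'll correct for that and insert in force-monitored steps.

```bash
python3 - <<'E'
from h import *
x,y=.5935,.0143
manip.move_l([x,y,.212]); st()
for z in (.200,.196,.192,.188,.184,.175,.160,.145,.130,.126,.124,.1225,.1215,.1205,.1195):
    manip.move_l([x,y,z],max_speed=.06); f=manip.current_force(); st(z)
    if f[2]>8 or np.hypot(*f[:2])>8: break
E
```

```text
t 6.38 p [0.5934 0.0139 0.2117] F [-0.1 -0.4 -1.9] g 0.196
0.2 t 6.72 p [0.5932 0.0143 0.1994] F [ 0.3  1.  -1.1] g 0.191
0.196 t 6.97 p [0.5934 0.0143 0.1958] F [-0.8 -0.2 -1. ] g 0.199
0.192 t 7.22 p [0.5934 0.0143 0.1917] F [ 0.3 -0.7 -1. ] g 0.193
0.188 t 7.47 p [0.5934 0.0143 0.1877] F [ 0.2 -0.1 -0.7] g 0.195
0.184 t 7.72 p [0.5933 0.0143 0.1837] F [-0.4 -0.1 -1.2] g 0.194
0.175 t 8.03 p [0.5933 0.0143 0.1744] F [-0.6  0.9 -0.8] g 0.194
0.16 t 8.43 p [0.5934 0.0143 0.1596] F [ 0.3 -0.6 -1.5] g 0.194
0.145 t 8.82 p [0.5934 0.0142 0.1446] F [ 0.8 -1.1 -0.1] g 0.196
0.13 t 9.22 p [0.5935 0.0142 0.1296] F [ 3.  -1.1 -2. ] g 0.194
0.126 t 9.47 p [0.5936 0.0143 0.1259] F [ 2.4 -1.5 -2.9] g 0.192
0.124 t 9.72 p [0.5936 0.0143 0.124 ] F [ 2.7 -0.7 -1.8] g 0.194
0.1225 t 9.97 p [0.5938 0.0143 0.1227] F [ 3.  -0.5  1.9] g 0.192
0.1215 t 10.22 p [0.5939 0.0142 0.1226] F [ 0.6 -1.1  9.6] g 0.192
```

Seated: contact came at z 0.1226, against 0.122 expected. Release, retreat and check.

```bash
python3 - <<'E'
from h import *
manip.set_gripper(.5); st("open")
manip.move_l([.5939,.0142,.20]); st()
manip.move_ptp([.481,.2683,.19],Rz(.363+np.pi)); st(); print(np.round(manip.current_qpos(),3))
for c in("top","side"):
    p,d=manip.grab_frame(c); cv2.imwrite(f"pics/{c}3.png",p[:,:,::-1])
t=cv2.imread("pics/top3.png")[150:250,230:330];s=cv2.imread("pics/side3.png")[190:290,230:330]
cv2.imwrite("pics/m3.png",cv2.resize(np.hstack([t,s]),(800,400),interpolation=cv2.INTER_CUBIC))
E
```

```text
open t 10.59 p [0.5931 0.0144 0.1211] F [0.6 0.2 0.4] g 0.502
 t 11.27 p [0.5934 0.0142 0.1991] F [-0.6 -0.2 -0.4] g 0.504
 t 12.34 p [0.4816 0.2675 0.1898] F [-0.  -0.3  0.6] g 0.501
[ 0.423  0.399  1.692 -0.     1.051 -1.51 ]
```

View pics/m3.png

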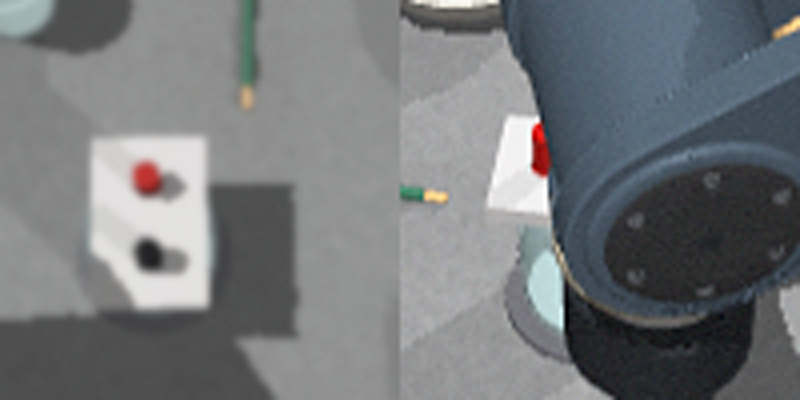

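The red head sits flush on the plate at (147,178) in the left crop, the same height as the black one. Now I'll grip and turn the knob.

```bash
python3 - <<'E'
from h import *
P=[.481,.2683,.092]; a0=.363+np.pi
manip.move_l(P,Rz(a0)); st("down")
manip.set_gripper(0,80); st("grip"); print(np.round(manip.current_ft_torque(),3))
for k in range(1,13):
    manip.move_ptp(P,Rz(a0-.1*k)); R=manip.current_tcp_rot(); y=np.arctan2(R[1,0],R[0,0])%(2*np.pi)
    print(k,"turned",round(a0-y,3),"M",np.round(manip.current_ft_torque(),3)); 
    F=manip.current_force()
    if np.linalg.norm(F)>40: st("STOP"); break
manip.dwell(.5); st("end")
for c in("top","side"):
    p,d=manip.grab_frame(c); cv2.imwrite(f"pics/{c}4.png",p[:,:,::-1])
    print([(np.round(x["at"],3),round(x["confidence"],2)) for x in manip.look_for(c,"selector_grip")])
t=cv2.imread("pics/top4.png")[205:270,130:195];s=cv2.imread("pics/side4.png")[310:375,260:325]
cv2.imwrite("pics/m4.png",cv2.resize(np.hstack([t,s]),(800,400),interpolation=cv2.INTER_CUBIC))
E
```

```text
down t 13.24 p [0.4815 0.2684 0.0927] F [0.5 0.1 0.2] g 0.5
grip t 13.61 p [0.4817 0.2678 0.0932] F [ 0.  -6.5  6.8] g 0.147
[-1.052e+00  1.000e-03 -8.200e-02]
1 turned 0.1 M [-0.917 -0.022  0.113]
2 turned 0.2 M [-0.791 -0.04   0.062]
3 turned 0.301 M [-0.744 -0.055  0.039]
4 turned 0.4 M [-0.631 -0.022  0.036]
5 turned 0.5 M [-0.53  -0.084  0.104]
6 turned 0.6 M [-0.48  -0.129  0.092]
7 turned 0.701 M [-0.437 -0.103  0.034]
8 turned 0.801 M [-0.398 -0.12   0.142]
9 turned 0.9 M [-0.29  -0.163  0.104]
10 turned 0.999 M [-0.282 -0.235  0.065]
11 turned 1.099 M [-0.218 -0.34   0.069]
12 turned 1.199 M [-0.207 -0.34   0.031]
end t 17.11 p [0.4821 0.2686 0.0932] F [ 1.9 -1.7  4.5] g 0.147
[(array([0.558, 0.007, 0.115]), 0.41)]
[(array([0.477, 0.281, 0.095]), 0.73)]
```

View pics/m4.png

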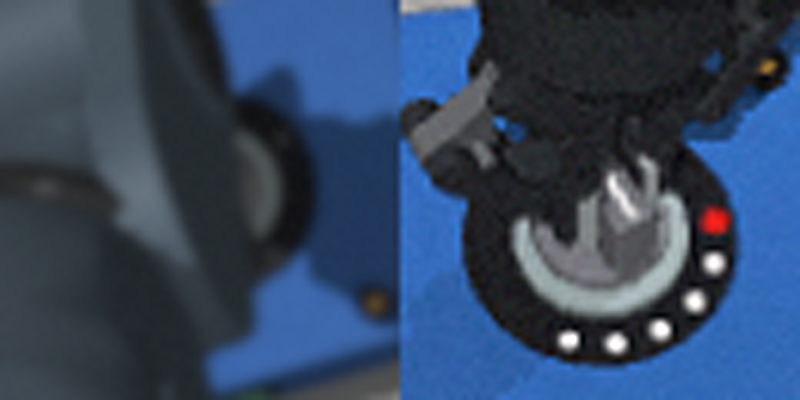

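The bar's white line now points toward the third white dot. I'll measure its angle numerically.

```bash
python3 - <<'E'
from h import *
for n,win in ((0,(290,330,305,345)),(4,(292,333,304,349))):
    im=cv2.imread(f"pics/side{n}.png")[:,:,::-1].astype(float); u0,v0,u1,v1=win
    g=im[v0:v1,u0:u1].min(-1); m=g>(150 if n==0 else 150)
    nn,l,s,c=cv2.connectedComponentsWithStats(m.astype(np.uint8))
    i=1+np.argmax(s[1:,4]); v,u=np.nonzero(l==i); X=w("side",np.c_[u+u0,v+v0],.119)[:,:2]
    ev,V=np.linalg.eigh(np.cov(X.T)); d=V[:,1]; ce=X.mean(0); r=ce-[.481,.2684]
    if d@r<0:d=-d
    print(n,len(u),"centre",ce.round(4),"axis yaw",np.arctan2(d[1],d[0])%6.283,"sd",np.sqrt(ev)*1e3,"radial yaw",np.arctan2(r[1],r[0])%6.283,"r",np.linalg.norm(r))
st()
E
```

```text
0 14 centre [0.4704 0.264 ] axis yaw 3.5480352107723028 sd [1.07358396 4.84078956] radial yaw 3.5358163290213334 r 0.011469704696395024
4 16 centre [0.4729 0.2772] axis yaw 2.263109985100418 sd [1.11117242 5.05247209] radial yaw 2.314602891981106 r 0.012017754550447736
 t 17.31 p [0.482  0.2686 0.0932] F [ 1.3 -0.9  5.8] g 0.147
```

```bash
python3 - <<'E'
from h import *
st(); manip.sign_off()
E
```

```text
t 17.31 p [0.482  0.2686 0.0932] F [ 1.3 -0.9  5.8] g 0.147
the job is handed in; nothing more can be done
```

The red rod is in the free hole of the white plate and let go, and the knob is at the third click, held in the fingers with 80 N. I handed the job in at 17.3 s of robot time.

- **Rod:** It went in without jamming and touched down at z = 0.1226 m, where 0.122 was expected, with about 10 N of push. A picture after release showed the red head flush on the plate, like the black one.
- **Knob:** The tool turned 1.199 rad against the target of 1.2. The white line in the side picture gave 1.22 rad from its position and 1.29 rad from its direction. I put the second down to noise, since the line covers only about 16 pixels.
- **Failed or weak checks:**
    - The arm hid the knob from the top camera at the end, and the network's top-camera report there was a wrong match.
    - The twisting force measured during the turn was too noisy to show the clicks clearly.
    - I did not do a last check of every other object. The blue rod was still in its place in the rack after I lifted the red one.
- **Pictures viewed:** 7.

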